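# Turn the grating plate to its fine side

## Robot

A 6-joint arm with a two-finger parallel gripper is mounted at the origin on the work surface. World frame = base frame: x ahead of the robot, y to its left, z up, the work surface at z = 0. Lengths are in mm, angles in rad, forces in N, time in s.
With the tool pointing down it reaches from about 275 to 750 mm from the base axis. Payload 10.2 kg.
Tool frame: the origin (TCP) lies at the very end of the fingers, on their centre line; the grasp point (between the pads) lies ctrl.grip_depth behind it (ctrl.grip_depth is the distance from the TCP to the grasp point, in mm); z points along the fingers, y is the direction in which the jaws open and shut (so a half turn about z gives the same grasp; the last joint's range is limited). The gripper opens to 85 mm and grips with 20 to 120 N. Pads are 22 mm wide; open, the fingers measure 114 mm over their backs; the gripper's body (76 mm by 85 mm) begins 54 mm behind the grasp point. The pads swing forward as they close: fully open they stand 13 mm farther back than shut.
Start: joints at [1.046, 0.313, 1.498, -0, 1.331, -0.223], TCP at [156.063, 501.274, 231.294] pointing down, gripper open.
Joint ranges: [-2.94, 2.94], [-0.97, 2.17], [0.19, 2.56], [-1.23, 4.37], [0.02, 3.11], [-2.88, 2.88]. Speed limits (rad/s): [2.39, 2.39, 3.01, 3.14, 3.14, 3.14].

## Interface

Orientations are given as a unit quaternion [w, x, y, z].
In Python, from rig import telemetry, eyes, ctrl, nets gives the robot as it stands. The module is installed in compiled form; this text tells all that it offers.
- The arm moves only by the tool drive_tool, never from a script. Its argument "series" is text: rows parted by semicolons, each of 7 numbers parted by spaces: the shift along the tool's x, y, z normalised to -1 to 1, where 1 is 0.12 m, then the turn, a rotation vector about the tool's x, y, z normalised to -1 to 1, where 1 is 0.5 rad, then the opening, from 0 (shut) to 1 (fully open). In form: tx ty tz wx wy wz hand; .... A call has 1 to 20 rows; each row is the pose to reach, as a shift and turn from the pose measured when the call began, along the tool's axes at that moment; what a row does not reach only later rows make up. A row lasts 1/10 s, in which the tool goes at most 50 mm and 8.59 degrees, less where a joint would pass 70% of its speed; a pose out of reach is approached as far as the arm can. A call with a number of a shift or a turn outside -1 to 1 is refused whole. A call with a gripper value outside its range is refused whole. The fingers move at their own pace and stop on an object; "newtons" is the grip in N (left out, the last holds). Time passes only in rows, so rows that repeat a pose let the fingers close. It gives the time, the measured TCP pose, the force and the opening at its end, in the units of the state.
- telemetry.sense(): the state, without advancing time (a new reading comes with each control period).
- eyes.capture(name): name is "scene" or "top" or "wrist"; returns a dict with "frame" (420x560x3 uint8, red, green, blue), "fx", "fy", "cx", "cy" (pixels), "view" (4x4, takes a point from world to camera coordinates). Camera axes: x right, y up, looking along -z (the intrinsics and any distortion apply to the point x, -y, -z); pixel columns grow to the right and rows downward; lengths in mm; the calibration is good to about 2 mm. A picture is of the moment at which its call begins. There is no depth.
- ctrl.finish_job(): hands the job in, once; it reports no verdict.
Trained networks look in a picture, given as the dict that the camera call returned (one of the last four; its "shot" number tells which), for a name from the list of things; names that differ only in an ending like _2 or _b are one class to them, and where a whole thing is asked for, a point or a joint stands for the part that bears it (a point fixed in the world has none). Each returns a list of dicts, best first, with "confidence" (0 to 1); they miss things now and then, are a little off and sometimes report something else, mostly with a low value. They report only what shows in the picture. A call takes as long as a camera call.
- nets.spot_in(name, picture): "rect" ([left, top, right, bottom] in pixels, round what is visible of it).
The state is a dict: "time_s": time; "joints": joint angles; "dq": joint speeds; "tau": joint torques, N m; "eef_pos": TCP position; "ee_rot": TCP orientation; "force": force on the tool from outside, world axes, zero at the start; "wrist_torque": the same for the moment, N m; "grip_width": opening from 0.0 (shut) to 1.0 (fully open).
Only numpy, scipy, OpenCV 4.12 (cv2) and the standard library are available. Lean on these libraries where they do the work, as an engineer would, in place of code of your own. Each camera call takes 0.05 s, during which the arm holds its last target. There are 200 camera calls.

## Task

The grating stand has its plate on with the coarse teeth outward. Swing the catch aside, lift the plate off its pins, turn it over so that the fine teeth face outward, seat it fully home flat on the bed over both pins with its grip at the top again, and swing the catch back across the plate's edge. Leave everything else on the bench where it is.

Things in the scene. Friction and masses are not known exactly. Their poses are not given: they have to be found in the camera images.
- bed: Bed of the fixed grating stand: flat steel frame, 196 (x) x 180 mm (y), open in the middle, sloping 50 degrees from horizontal, high end to the robot's left. Origin: centre of its upper surface, 135 mm above the bench. x runs down the slope, y across, z square out of the surface. The plate's grip sticks out free past its top end (x = -98 mm).
- thick_pin (a point): Foot (at the bed's surface) of the bed's thick bullet-nosed pin: 14 mm diameter, 14 mm tall along bed z, at bed x = -74 mm, y = 0. The top 6 mm taper to 5 mm diameter. Axes as the bed's.
- thin_pin (a point): Foot of the bed's thin bullet-nosed pin: 8 mm diameter, 13 mm tall along bed z, at bed x = +74 mm, y = 0. The top 5 mm taper to 3 mm diameter. Axes as the bed's.
- catch (a joint): Swing catch, turning about an axis along bed z at bed x = -10, y = 76 mm: steel finger 11 mm wide, 8 to 12 mm above the bed (seated plate: 6). 0 rad: its nose lies over the outer 15 mm of the plate's bed +y edge, knob out to bed +y. Grows as the knob swings down the slope; at 1.57 it lies along the edge, clear of the plate (stop 1.65). Starts at 0 to 0.2, stays where left; 2 N at the knob moves it.
- catch_knob (a point): Black knob standing along bed z on the catch's outer end, 35 mm from its turning axis, to push or pinch: 16 mm diameter (13 at its foot), from 12 to 48 mm out from the bed's surface. The point is on its axis, 36 mm out from the surface. Its z axis is the bed's z; its y axis points from the turning axis to the knob.
- plate_mid (a point): Loose reversible grating plate, 0.24 to 0.38 kg; centre of its flat part, 180 (x) x 120 (y) x 6 mm (z). x runs from grip to far end; z out of the coarse face (big scoops), -z out of the fine face (small dense points). Through openings: round 16 mm at x = -74, slot 14 (x) x 10 (y) at x = +74 mm. Seated: 3 mm out from the bed's origin, x down the slope, flat. Starts seated, z along bed z.
- plate_grip (a point): Centre of the plate's black grip: 36 (x) x 80 (y) x 14 mm thick (z), at x = -132 mm from plate_mid, centred in the thickness, on a 60 mm wide neck. Same axes as plate_mid. On the stand it stands out past the bed's top end, 16 mm between them, so that fingers can close on its two broad faces pointing along the slope.
- fine_face (a point): Centre of the plate's fine face, 3 mm from plate_mid along plate -z. The teeth of both faces stand up to 3 mm proud, in the middle 105 x 85 mm.
- pan: Bystander: open white plastic pan, 174 x 158 x 67 mm, standing under the bed between the stand's legs. Origin: centre of its underside.
- dredger: Bystander: round aluminium sugar shaker, 72 mm diameter, 113 mm tall. Origin: centre of its foot.
- lemon_bowl: Bystander: steel bowl with three lemons, 168 mm diameter, 70 mm tall. Origin: centre of its foot.
- scraper: Bystander: flat bench scraper, 100 x 130 x 20 mm, steel blade and wooden handle, lying beyond the stand. Origin: under its middle.

How it is judged:
By the outcome, as a careful person would: the job done as asked, in the order asked, and still so for the second after the job is handed in, with the robot touching nothing.
It also fails if it takes over 72 s, if anything falls off the work surface, if the arm or the gripper's body presses on something with over 40 N, if the wrist force passes 120 N, or if a joint passes its speed limit or range.

## Working session

There is one attempt and no reset: what is moved stays moved. The work goes in short steps, Python scripts to look and compute and a tool call to move; the robot and the scene stay as the last step left them, time stands still between calls to the robot, and variables do not carry over. Pictures are saved under pics/ and viewed, about 8 in all and at most 12, crops included, and the job is handed in when it is done.

Besides the shell and the picture viewer there is one more tool, called after "Emit:" as a command line: name --argument value ..., lists and objects as JSON in quotes. drive_tool: Moves the arm, as the interface text tells. Scaled input: -1 to 1 covers 0.12 m each way for a shift and 0.5 rad each way for a turn. Its arguments: {"type":"object","properties":{"series":{"type":"string"},"newtons":{"type":"number"}},"required":["series"]}

```bash
mkdir -p pics
python3 - <<'E'
from rig import telemetry, eyes, ctrl, nets
import cv2,numpy as np
s=telemetry.sense();print(s, ctrl.grip_depth)
for n in("scene","top"):
    p=eyes.capture(n);cv2.imwrite(f"pics/{n}0.png",cv2.cvtColor(p["frame"],cv2.COLOR_RGB2BGR))
    print(n,p["fx"],p["fy"],p["cx"],p["cy"],np.round(p["view"],4).tolist(),[k for k in p])
    for o in("bed","catch_knob","plate_mid","plate_grip","thick_pin","thin_pin","catch"):
        print(o,[(np.round(r["rect"]).tolist(),round(r["confidence"],2)) for r in nets.spot_in(o,p)[:2]])
E
```

```text
{'time_s': 0.0, 'joints': array([ 1.04559767e+00,  3.13482370e-01,  1.49845056e+00,  5.93444029e-06,
        1.33099186e+00, -2.23405639e-01]), 'dq': array([ 0.00059701,  0.00107378, -0.00067139,  0.00109482,  0.00192016,
       -0.00146698]), 'tau': array([ 1.99205337e-03, -4.12240541e+01, -2.59761661e+01,  1.02755318e-04,
        3.70327849e-03, -1.98489630e-05]), 'eef_pos': array([155.92709088, 501.03900125, 230.71343977]), 'ee_rot': array([-2.46210802e-04,  1.50325180e-01,  9.88636382e-01, -6.18894356e-04]), 'force': array([-0.12703527,  0.37697019, -0.35528367]), 'wrist_torque': array([-0.03285006, -0.00854218,  0.03008385]), 'grip_width': 1.003540926603446} 18.700000000000003
scene 449.54358391807506 449.54358391807506 281.8669757483652 206.68980212795975 [[0.0662, 0.9976, -0.0218, -18.4314], [-0.5802, 0.0563, 0.8125, 272.592], [0.8118, -0.0411, 0.5825, -1771.0033], [0.0, 0.0, 0.0, 1.0]] ['frame', 'fx', 'fy', 'cx', 'cy', 'view', 'shot']
bed [([280.0, 138.0, 362.0, 223.0], 0.87), ([291.0, 123.0, 354.0, 215.0], 0.7)]
catch_knob [([289.0, 126.0, 354.0, 217.0], 0.22)]
plate_mid [([
[... 238 characters left out ...]
37.0, 365.0, 222.0], 0.22)]
top 490.23256848409375 490.23256848409375 280.9324436748667 208.4050712903821 [[0.0227, -0.9996, -0.0192, -5.829], [0.9993, 0.0221, 0.0296, -632.7622], [-0.0292, -0.0199, 0.9994, -1271.5517], [0.0, 0.0, 0.0, 1.0]] ['frame', 'fx', 'fy', 'cx', 'cy', 'view', 'shot']
bed [([190.0, 205.0, 285.0, 307.0], 0.58)]
catch_knob [([219.0, 204.0, 232.0, 238.0], 0.67), ([190.0, 204.0, 288.0, 308.0], 0.35)]
plate_mid [([192.0, 218.0, 280.0, 294.0], 0.66)]
plate_grip [([191.0, 220.0, 279.0, 298.0], 0.75)]
thick_pin [([193.0, 205.0, 286.0, 308.0], 0.93)]
thin_pin [([188.0, 201.0, 287.0, 307.0], 0.55)]
catch [([194.0, 215.0, 284.0, 296.0], 0.7), ([213.0, 206.0, 232.0, 237.0], 0.51)]
```

View pics/scene0.png

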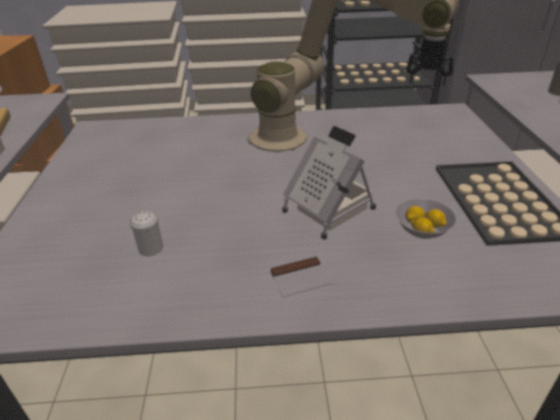

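View pics/top0.png

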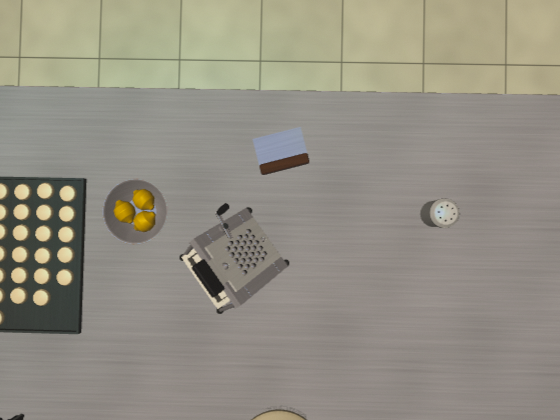

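The stand sits at about (240,258) in the top picture. Its grip (208,278) points to the robot's left and the knob is at (223,209), so the slope runs down towards image upper right. Next I'll enlarge both views to pick key points.

Run:
```python
import cv2,numpy as np
a=cv2.imread("pics/top0.png")[195:320,175:295]; b=cv2.imread("pics/scene0.png")[120:240,275:380]
def up(i,s,x0,y0):
    j=cv2.resize(i,None,fx=s,fy=s,interpolation=cv2.INTER_CUBIC)
    for k in range(0,i.shape[1],20):cv2.putText(j,str(x0+k),(int(k*s),8),0,.3,(0,0,255),1);cv2.line(j,(int(k*s),0),(int(k*s),j.shape[0]),(0,0,255),1) if k%20==0 else 0
    for k in range(0,i.shape[0],20):cv2.putText(j,str(y0+k),(0,int(k*s)+8),0,.3,(0,0,255),1);cv2.line(j,(0,int(k*s)),(j.shape[1],int(k*s)),(0,0,255),1)
    return j
A=up(a,3.4,175,195);B=up(b,3.4,275,120);H=max(A.shape[0],B.shape[0])
A=cv2.copyMakeBorder(A,0,H-A.shape[0],0,0,0);B=cv2.copyMakeBorder(B,0,H-B.shape[0],0,0,0)
cv2.imwrite("pics/crop0.png",np.hstack([A,B]))
```

```text
(no output)
```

View pics/crop0.png

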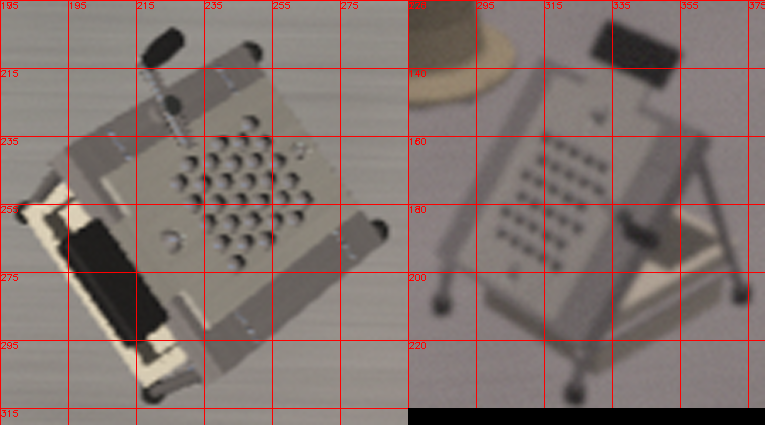

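Top view: thick pin at (225.6,265.6) and thin pin at (263,239). Scene view: pins at (331,154) and (305.6,201). I'll fit the bed pose to these and the grip corners.

```bash
cat > h.py <<'E'
import numpy as np
from scipy.spatial.transform import Rotation as R
from scipy.optimize import least_squares
def bedR(psi):
    s=np.radians(50);h=np.array([np.cos(psi),np.sin(psi),0]);u=np.array([0,0,1.])
    x=h*np.cos(s)-u*np.sin(s); z=h*np.sin(s)+u*np.cos(s)
    return np.stack([x,np.cross(z,x),z],1)
def proj(p,P):
    P=np.atleast_2d(P);V=np.array(p["view"]);c=P@V[:3,:3].T+V[:3,3]
    return np.stack([p["cx"]+p["fx"]*c[:,0]/-c[:,2],p["cy"]+p["fy"]*-c[:,1]/-c[:,2]],1)
def toolR(q): return R.from_quat([q[1],q[2],q[3],q[0]]).as_matrix()
E
python3 - <<'E'
from h import *
from rig import eyes
T={k:eyes.capture(k) for k in("top","scene")}
G=[(-74,0,13),(74,0,12),(-114,40,10),(-114,-40,10),(-150,-40,10),(-150,40,10)]
ot=np.array([(172,240),(300,150),(103,217),(168,321),(130,348),(60,249)])/3.4+[175,195]
os=(np.array([(598,117),(512,275),(662,88),(592,55),(610,22),(680,52)])-[408,0])/3.4+[275,120]
def res(v,full=0):
    P=np.array(G)@bedR(v[3]).T+v[:3]
    return np.concatenate([(proj(T["top"],P)-ot).ravel(),(proj(T["scene"],P)-os).ravel()])
r=least_squares(res,[500,70,135,-.8],x_scale=[100,100,100,1],loss='soft_l1')
print(r.x,np.round(res(r.x).reshape(2,-1,2),1).tolist())
B=bedR(r.x[3]);o=r.x[:3]
for y0,n in((0,'k'),):
  for a in(0,.1,.2):
    k=np.array([[-10+35*np.sin(a),76+35*np.cos(a),48],[-10+35*np.sin(a),76+35*np.cos(a),12]])@B.T+o
    print(a,k.round(),(proj(T["top"],k)-[175,195])*3.4,(proj(T["scene"],k)-[275,120])*3.4+[408,0])
for c in [(-98,90,0),(-98,-90,0),(98,90,0),(98,-90,0)]: 
    k=np.array(c)@B.T+o; print(c,k.round(),((proj(T["top"],k)-[175,195])*3.4).round())
E
```

```text
[519.18451973  95.7522819  126.4614372   -0.92736655] [[[-0.1, 0.0], [-0.6, 0.2], [-2.5, 0.4], [-0.5, -0.2], [0.0, 0.0], [-1.1, -1.7]], [[-0.6, -0.2], [-0.3, -0.3], [-1.4, 1.0], [-1.6, 1.0], [-0.8, -0.6], [-0.3, -0.1]]]
0 [[626. 138. 165.]
 [610. 160. 142.]] [[163.88226921  44.18553289]
 [135.9775      68.44670184]] [[636.2632316  228.13784012]
 [658.79355959 239.82036845]]
0.1 [[627. 136. 162.]
 [611. 158. 139.]] [[167.26570881  42.58827663]
 [139.35788551  66.82519775]] [[633.88351749 232.05345371]
 [656.45958784 243.64038215]]
0.2 [[628. 134. 160.]
 [612. 156. 137.]] [[170.89673106  41.4324932 ]
 [142.97998219  65.63728183]] [[631.19557489 235.74154685]
 [653.82046684 247.23618159]]
(-98, 90, 0) [553. 200. 202.] [[ 59. 152.]]
(-98, -90, 0) [409.  92. 202.] [[218. 377.]]
(98, 90, 0) [629.  99.  51.] [[237.  46.]]
(98, -90, 0) [485.  -9.  51.] [[377. 244.]]
```

The fit agrees with the given geometry: residuals are about 1 px, and the knob is predicted where it shows. Next I'll plan a vantage above the stand with the tool down and the jaws along bed y.

```bash
cat >> h.py <<'E'
DOWN=np.array([0,0,-1.])
def mkR(z,y):
    z=z/np.linalg.norm(z);y=y-z*(y@z);y/=np.linalg.norm(y)
    return np.stack([np.cross(y,z),y,z],1)
def plan(wps,start=None,quiet=False):
    """wps: list of (TCP pos, R). prints calls (normalised rows), splitting as needed."""
    from rig import telemetry
    if start is None:
        s=telemetry.sense();start=(s["eef_pos"],toolR(s["ee_rot"]))
        print("t",round(s["time_s"],2),"J",s["joints"].round(2),"F",s["force"].round(1),"g",round(s["grip_width"],3))
    p,Rc=start
    for P,Rd in wps:
        rv=R.from_matrix(Rc.T@Rd).as_rotvec(); d=Rc.T@(P-p)
        n=int(max(1,np.ceil(np.abs(d).max()/119.5),np.ceil(np.abs(rv).max()/.499)))
        p0,R0=p,Rc
        for i in range(1,n+1):
            Pi=p0+(P-p0)*i/n; Ri=R0@R.from_rotvec(rv*i/n).as_matrix()
            dd=Rc.T@(Pi-p); r=R.from_matrix(Rc.T@Ri).as_rotvec()
            print(np.round(np.r_[dd/120,r/.5],3).tolist(),"mm",round(np.linalg.norm(dd)),"deg",round(np.degrees(np.linalg.norm(r)),1))
            p,Rc=Pi,Ri
        print("--",np.round(P,1))
E
python3 - <<'E'
from h import *
B=bedR(-.927); Rk=mkR(DOWN,B[:,1])
s0=None
plan([(np.array([250,420,380.]),Rk),(np.array([500,180,400.]),Rk)])
E
```

```text
t 0.9 J [ 1.05  0.31  1.5  -0.    1.33 -0.22] F [ 0.  -0.2 -0. ] g 1.001
[-0.474, -0.207, -0.62, 0.0, 0.0, 0.625] mm 97 deg 17.9
[-0.515, -0.051, -0.62, 0.0, 0.0, 0.625] mm 97 deg 17.9
-- [250. 420. 380.]
[-0.95, 0.155, -0.056, 0.0, -0.0, 0.0] mm 116 deg 0.0
[-0.95, 0.155, -0.056, 0.0, -0.0, 0.0] mm 116 deg 0.0
[-0.95, 0.155, -0.056, 0.0, -0.0, 0.0] mm 116 deg 0.0
-- [500. 180. 400.]
```

Emit:
drive_tool --series "-0.47 -0.21 -0.62 0 0 0.62 1;-0.47 -0.21 -0.62 0 0 0.62 1;-0.47 -0.21 -0.62 0 0 0.62 1"

```text
time_s: 1.2
eef_pos: [205.0, 460.1, 310.3]
ee_rot: [0.002, 0.304, 0.953, 0.004]
force: [-0.1, 0.6, -1.3]
grip_width: 0.995
```

Emit:
drive_tool --series "-0.51 -0.05 -0.62 0 0 0.63 0.5;-0.51 -0.05 -0.62 0 0 0.63 0.5;-0.51 -0.05 -0.62 0 0 0.63 0.5"

```text
time_s: 1.5
eef_pos: [253.3, 418.5, 388.9]
ee_rot: [0.003, 0.453, 0.892, 0.008]
force: [0.1, 0.5, -0.5]
grip_width: 0.52
```

Emit:
drive_tool --series "-0.95 0.16 -0.06 0 0 0 0.4;-0.95 0.16 -0.06 0 0 0 0.4;-0.95 0.16 -0.06 0 0 0 0.4"

```text
time_s: 1.8
eef_pos: [337.7, 335.7, 395.3]
ee_rot: [0.003, 0.453, 0.891, 0.007]
force: [-0.5, 1.4, -0.1]
grip_width: 0.406
```

Emit:
drive_tool --series "-0.95 0.16 -0.06 0 0 0 0.4;-0.95 0.16 -0.06 0 0 0 0.4;-0.95 0.16 -0.06 0 0 0 0.4;-0.95 0.16 -0.06 0 0 0 0.4"

```text
time_s: 2.2
eef_pos: [421.5, 253.6, 401.2]
ee_rot: [0.002, 0.454, 0.891, 0.006]
force: [0.1, 1.0, -0.0]
grip_width: 0.4
```

Run:
```python
from h import *
from rig import eyes,telemetry
import cv2
s=telemetry.sense();print(s["time_s"],s["eef_pos"],s["joints"].round(2),s["grip_width"])
p=eyes.capture("wrist");cv2.imwrite("pics/w1.png",cv2.cvtColor(p["frame"],cv2.COLOR_RGB2BGR))
V=np.array(p["view"]);C=-V[:3,:3].T@V[:3,3];Rt=toolR(s["ee_rot"])
print("cam in tool",Rt.T@(C-s["eef_pos"]),(V[:3,:3]@Rt).round(3).tolist(),p["fx"])
```

```text
2.2 [421.50943993 253.63300662 401.24382529] [ 0.3   0.17  1.24  0.01  1.71 -0.33] 0.3995332547558526
cam in tool [  83.46672143    0.80696949 -142.4303241 ] [[0.0, 1.0, 0.001], [0.946, -0.0, 0.324], [0.324, 0.001, -0.946]] 312.393529294781
```

View pics/w1.png

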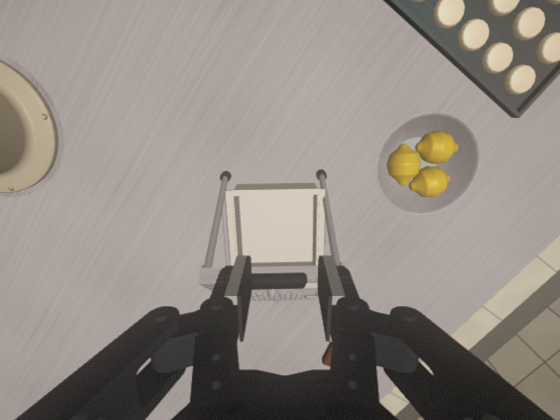

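The wrist view shows the stand from its high end. The grip is at (277,281), seen between the fingers, with the pan below it. I'll move about 180 mm downhill for a proper view of the face.

Emit:
drive_tool --series "-0.8 0 0 0 0 0 0.4;-0.8 0 0 0 0 0 0.4;-0.8 0 0 0 0 0 0.4"

```text
time_s: 2.55
eef_pos: [478.3, 175.2, 399.8]
ee_rot: [0.001, 0.455, 0.891, 0.006]
force: [-0.6, 0.4, -0.8]
grip_width: 0.399
```

Emit:
drive_tool --series "-0.8 0 0 0 0 0 0.4;-0.8 0 0 0 0 0 0.4;-0.8 0 0 0 0 0 0.4;-0.8 0 0 0 0 0 0.4"

```text
time_s: 2.95
eef_pos: [534.2, 98.6, 399.0]
ee_rot: [0.0, 0.454, 0.891, 0.006]
force: [-0.2, 1.1, 0.1]
grip_width: 0.399
```

Run:
```python
from h import *
from rig import eyes,telemetry
import cv2,pickle
s=telemetry.sense();print(s["time_s"],s["eef_pos"],s["joints"].round(2),s["grip_width"])
p=eyes.capture("wrist");pickle.dump(p,open("w2.pkl","wb"))
j=cv2.cvtColor(p["frame"],cv2.COLOR_RGB2BGR)
c=cv2.resize(j[0:420,100:460],None,fx=1.4,fy=1.4,interpolation=cv2.INTER_CUBIC)
c=cv2.resize(j[100:330,150:430],(784,644),interpolation=cv2.INTER_CUBIC)[:600]
cv2.imwrite("pics/w2.png",c)
B=bedR(-.927);o=np.array([519,95.8,130])
print(proj(p,np.array([(-74,0,13),(74,0,12),(-98,90,0),(98,90,0),(98,-90,0),(-98,-90,0)])@B.T+o).round())
```

```text
2.95 [534.21945776  98.55664124 398.96248892] [-0.04  0.3   1.09  0.01  1.75 -0.66] 0.3990898414018322
[[268. 138.]
 [273. 193.]
 [354. 113.]
 [329. 191.]
 [218. 193.]
 [180. 116.]]
```

View pics/w2.png

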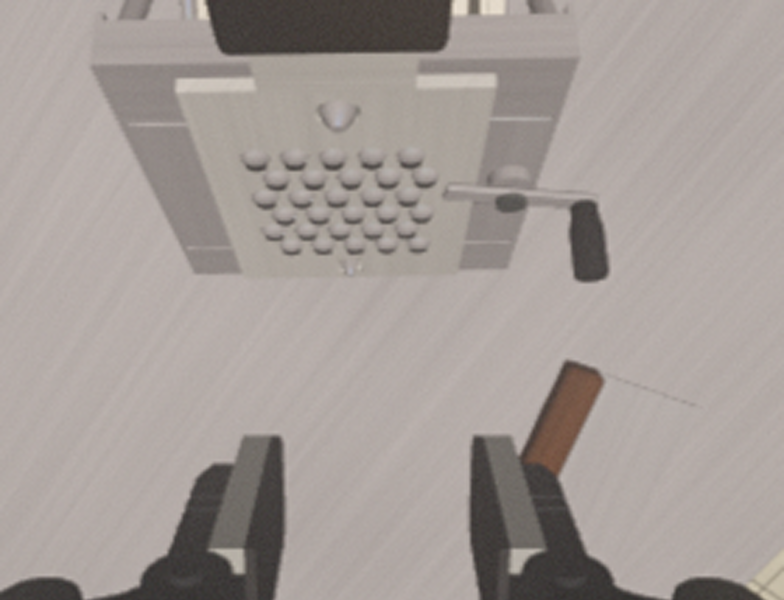

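The coarse teeth are out. The catch finger is almost square to the edge, with the knob from foot (585,205) to top (591,272) in the crop. The bed corners and pins are clear, so I'll refine the fit.

Run:
```python
from h import *
import pickle
p=pickle.load(open("w2.pkl","rb"))
L=[((-98,-90,0),(94,66)),((-98,90,0),(577,60)),((98,-90,0),(196,274)),((98,90,0),(508,268)),
((-74,0,13),(338,128)),((74,0,12),(350,271)),((-90,-60,6),(180,93)),((-90,60,6),(495,87)),((90,-60,6),(245,277)),((90,60,6),(459,270)),((-114,-40,10),(222,52)),((-114,40,10),(447,49))]
G=np.array([l[0] for l in L],float);ob=np.array([l[1] for l in L])/2.8+[150,100]
def res(v): return (proj(p,G@bedR(v[3]).T+v[:3])-ob).ravel()
for fz in(None,135):
    f=(lambda v:res(v)) if fz is None else (lambda v:res(np.array([v[0],v[1],135,v[3]])))
    r=least_squares(f,[519,96,130,-.927],x_scale=[100,100,100,1],loss='soft_l1');v=r.x.copy()
    if fz: v[2]=135
    print(v.round(3),res(v).reshape(-1,2).round(1).tolist())
B=bedR(v[3])
kn=np.array([(591,270),(585,207)])/2.8+[150,100]
g=lambda a:(proj(p,np.array([[-10+35*np.sin(a[0]),76+35*np.cos(a[0]),z] for z in(47,13)])@B.T+v[:3])-kn).ravel()
r=least_squares(g,[.1]);print(r.x,r.fun)
```

```text
[525.801  91.304 129.677  -0.927] [[0.1, 0.1], [0.2, -0.8], [0.2, -0.5], [-0.6, -0.4], [0.4, -0.3], [0.2, 0.5], [-0.5, -0.7], [0.2, -0.6], [0.4, -0.4], [-0.9, 0.6], [-0.6, 2.8], [0.4, 2.4]]
[525.508  92.022 135.     -0.926] [[-1.3, -0.2], [1.6, -1.3], [-0.3, 0.0], [0.1, 0.0], [0.4, -0.3], [0.3, 1.1], [-1.4, -0.9], [1.1, -0.9], [0.0, 0.1], [-0.4, 1.1], [-1.4, 2.3], [1.0, 1.8]]
[0.17560772] [ 0.67726567  1.210388   -0.06662901 -0.50554148]
```

Run:
```python
from h import *
from rig import eyes
import pickle
p=pickle.load(open("w2.pkl","rb"))
T={k:eyes.capture(k) for k in("top","scene")}
L=[((-98,-90,0),(94,66)),((-98,90,0),(577,60)),((98,-90,0),(196,274)),((98,90,0),(508,268)),
((-74,0,13),(338,128)),((74,0,12),(350,271)),((-90,-60,6),(180,93)),((-90,60,6),(495,87)),((90,-60,6),(245,277)),((90,60,6),(459,270))]
Gw=np.array([l[0] for l in L],float);ow=np.array([l[1] for l in L])/2.8+[150,100]
G=np.array([(-74,0,13),(74,0,12),(-114,40,10),(-114,-40,10),(-150,-40,10),(-150,40,10)],float)
ot=np.array([(172,240),(300,150),(103,217),(168,321),(130,348),(60,249)])/3.4+[175,195]
os=(np.array([(598,117),(512,275),(662,88),(592,55),(610,22),(680,52)])-[408,0])/3.4+[275,120]
def f(v,c):
    M=bedR(v[2]);o=np.array([v[0],v[1],135])
    A=[(proj(T["top"],G@M.T+o)-ot).ravel()*2.6,(proj(T["scene"],G@M.T+o)-os).ravel()*4,(proj(p,Gw@M.T+o)-ow).ravel()*1.2]
    return np.concatenate([A[i] for i in c])
for c in([0],[1],[2],[0,1,2]):
    r=least_squares(f,[520,95,-.92],args=(c,),x_scale=[100,100,1],loss='soft_l1');print(c,r.x.round(3),r.cost.round(1),np.abs(r.fun).mean().round(1))
```

```text
[0] [520.069  93.448  -0.929] 11.4 1.4
[1] [533.853  94.989  -0.937] 15.2 1.9
[2] [525.745  91.657  -0.927] 6.8 0.7
[0, 1, 2] [525.302  93.615  -0.932] 109.4 3.2
```

```bash
cat >> h.py <<'E'
O=np.array([525.,92.5,135.]);PSI=-.927;B=bedR(PSI);GD=18.7
Rk=mkR(DOWN,B[:,1])
def bed(x,y,z): return O+B@np.array([x,y,z],float)
def knob(a,z=37): return bed(-10+35*np.sin(a),76+35*np.cos(a),z)
def kt(a,z=37): return knob(a,z)+DOWN*GD     # TCP for vertical knob grasp
E
python3 - <<'E'
from h import *
t=kt(.17);print(t)
plan([(t+[0,0,90],Rk),(t,Rk)])
E
```

```text
[628.81604732 138.25036293 143.20754405]
t 3.1 J [-0.04  0.3   1.09  0.01  1.75 -0.66] F [-0.2 -0.8  0.3] g 0.396
[-0.104, 0.408, 0.699, 0.012, -0.003, -0.015] mm 98 deg 0.5
[-0.106, 0.411, 0.697, 0.012, -0.003, -0.015] mm 98 deg 0.5
-- [628.8 138.3 233.2]
[0.0, 0.0, 0.75, -0.0, 0.0, 0.0] mm 90 deg 0.0
-- [628.8 138.3 143.2]
```

Emit:
drive_tool --series "-0.1 0.41 0.7 0.01 0 -0.015 0.4;-0.1 0.41 0.7 0.01 0 -0.015 0.4;-0.1 0.41 0.7 0.01 0 -0.015 0.4"

```text
time_s: 3.4
eef_pos: [580.4, 121.3, 310.2]
ee_rot: [-0.005, 0.449, 0.893, 0.001]
force: [-0.8, -0.6, -0.6]
grip_width: 0.398
```

Emit:
drive_tool --series "-0.1 0.41 0.5 0.01 0 -0.015 0.4;-0.1 0.41 0.5 0.01 0 -0.015 0.4;-0.1 0.41 0.5 0.01 0 -0.015 0.4;-0.1 0.41 0.5 0.01 0 -0.015 0.4"

```text
time_s: 3.8
eef_pos: [626.3, 142.2, 251.8]
ee_rot: [-0.005, 0.445, 0.895, -0.0]
force: [-0.7, 0.2, -0.2]
grip_width: 0.397
```

Run:
```python
from h import *
from rig import eyes
import cv2,pickle
p=eyes.capture("wrist");pickle.dump(p,open("w3.pkl","wb"))
j=cv2.cvtColor(p["frame"],cv2.COLOR_RGB2BGR)
for P in [knob(.17,48),knob(.17,12),bed(-10,76,12),bed(98,90,0),bed(-74,0,14),bed(74,0,13)]:
    q=proj(p,P)[0];cv2.circle(j,(int(q[0]),int(q[1])),2,(0,0,255),-1)
cv2.imwrite("pics/w3.png",j)
plan([(kt(.17),Rk)])
```

```text
t 3.85 J [ 0.04  0.58  1.05  0.    1.52 -0.61] F [-0.6  0.6  0.3] g 0.402
[-0.043, 0.0, 0.913, -0.007, -0.015, 0.007] mm 110 deg 0.5
-- [628.8 138.3 143.2]
```

View pics/w3.png

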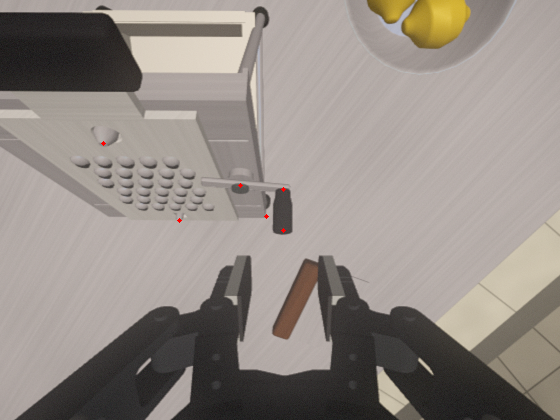

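The projected points land on the knob (283,190–230), the pivot and the bed corner, so the model is good. Now I'll descend and pinch.

Emit:
drive_tool --series "-0.04 0 0.5 0 -0.015 0 0.4;-0.04 0 0.88 0 -0.015 0 0.4;-0.04 0 0.91 0 -0.015 0 0.4;-0.04 0 0.91 0 -0.015 0 0.4"

```text
time_s: 4.25
eef_pos: [628.8, 138.4, 145.6]
ee_rot: [-0.0, 0.445, 0.895, -0.001]
force: [-0.5, 0.1, 0.8]
grip_width: 0.396
```

Emit:
drive_tool --series "0 0 0 0 0 0 0.1;0 0 0 0 0 0 0.1;0 0 0 0 0 0 0.1;0 0 0 0 0 0 0.1" --newtons 25

```text
time_s: 4.65
eef_pos: [628.1, 137.0, 149.2]
ee_rot: [0.0, 0.446, 0.895, -0.003]
force: [-12.9, -8.1, 7.7]
grip_width: 0.172
```

Run:
```python
from h import *
from rig import telemetry
s=telemetry.sense();p0=s["eef_pos"];print(p0,kt(.17),s["wrist_torque"])
Rc=toolR(s["ee_rot"]);plan([])
for a in(.35,.5,.65,.8,.95,1.1,1.25,1.4,1.5,1.58):
    d=Rc.T@(kt(a)-kt(.17));print(a,(d/120).round(3))
```

```text
[628.08976787 136.99718785 149.21936502] [628.81604732 138.25036293 143.20754405] [-1.36134806  2.29363427 -0.11838243]
t 4.65 J [ 0.03  0.64  1.21 -0.01  1.29 -0.61] F [-12.9  -8.1   7.7] g 0.172
0.35 [-0.032 -0.013  0.039]
0.5 [-0.058 -0.031  0.07 ]
0.65 [-0.081 -0.055  0.098]
0.8 [-0.102 -0.084  0.123]
0.95 [-0.12  -0.118  0.145]
1.1 [-0.134 -0.155  0.162]
1.25 [-0.145 -0.195  0.176]
1.4 [-0.152 -0.238  0.184]
1.5 [-0.154 -0.266  0.187]
1.58 [-0.154 -0.29   0.187]
```

Emit:
drive_tool --series "-0.03 -0.02 0.04 0 0 0 0.1;-0.06 -0.035 0.07 0 0 0 0.1;-0.08 -0.06 0.1 0 0 0 0.1;-0.1 -0.09 0.12 0 0 0 0.1;-0.12 -0.12 0.145 0 0 0 0.1;-0.135 -0.16 0.16 0 0 0 0.1;-0.145 -0.2 0.175 0 0 0 0.1;-0.15 -0.24 0.185 0 0 0 0.1;-0.155 -0.27 0.187 0 0 0 0.1;-0.155 -0.29 0.187 0 0 0 0.1;-0.155 -0.29 0.187 0 0 0 0.1"

```text
time_s: 5.75
eef_pos: [612.7, 101.9, 128.9]
ee_rot: [0.002, 0.446, 0.895, -0.001]
force: [5.3, 4.8, -10.1]
grip_width: 0.174
```

Run:
```python
from h import *
plan([(kt(1.57),Rk),(kt(1.57)+[0,0,110],Rk)])
```

```text
t 5.75 J [-0.02  0.61  1.32 -0.    1.21 -0.67] F [  5.3   4.8 -10.1] g 0.174
[0.006, 0.002, 0.066, -0.0, 0.008, 0.006] mm 8 deg 0.3
-- [612.5 102.6 120.9]
[0.0, 0.0, -0.917, -0.0, -0.0, 0.0] mm 110 deg 0.0
-- [612.5 102.6 230.9]
```

Emit:
drive_tool --series "0 0 0 0 0 0 0.4;0 0 0 0 0 0 0.4;0 0 0 0 0 0 0.4"

```text
time_s: 6.05
eef_pos: [613.3, 101.8, 130.5]
ee_rot: [0.003, 0.446, 0.895, -0.001]
force: [-0.2, 0.2, -0.4]
grip_width: 0.401
```

Emit:
drive_tool --series "0 0 -0.4 0 0 0 0.4;0 0 -0.8 0 0 0 0.4;0 0 -0.95 0 0 0 0.4;0 0 -0.95 0 0 0 0.4"

```text
time_s: 6.45
eef_pos: [613.8, 102.1, 248.7]
ee_rot: [0.006, 0.446, 0.895, 0.001]
force: [-0.1, 0.6, -1.4]
grip_width: 0.4
```

Run:
```python
from h import *
from rig import eyes,nets
import cv2
p=eyes.capture("wrist")
j=cv2.cvtColor(p["frame"],cv2.COLOR_RGB2BGR)
for P in [knob(1.57,48),knob(1.57,12),bed(-10,76,12),bed(98,90,0),bed(-74,0,14),bed(74,0,13)]:
    q=proj(p,P)[0];cv2.circle(j,(int(q[0]),int(q[1])),2,(0,0,255),-1)
cv2.imwrite("pics/w4.png",j)
# grasp pose: tool z=bed x, tool y=bed z; grasp pt at plate x=-132
Rg=mkR(B[:,0],B[:,2])
g=bed(-132,0,3)+B[:,0]*GD
a=bed(-132,0,3)+B[:,0]*(GD-75)
print(g,a)
plan([(np.array([480,170,420.]),Rk),(a+[-20,30,60],mkR(B[:,0],B[:,2])),(a,Rg),(g,Rg)])
```

```text
[482.66552283 148.91126684 223.72119823] [453.7286959  187.46998243 281.17453147]
t 6.5 J [-0.02  0.52  1.16 -0.    1.46 -0.67] F [ 0.1 -0.6 -0.5] g 0.398
[0.554, -0.269, -0.73, 0.004, 0.008, 0.003] mm 115 deg 0.3
[0.557, -0.271, -0.728, 0.004, 0.008, 0.003] mm 115 deg 0.3
-- [480. 170. 420.]
[0.137, -0.018, 0.164, -0.273, -0.273, 0.75] mm 26 deg 24.2
[0.137, -0.091, 0.138, -0.273, -0.273, 0.75] mm 26 deg 24.2
[0.107, -0.154, 0.104, -0.273, -0.273, 0.75] mm 26 deg 24.2
[0.052, -0.197, 0.068, -0.273, -0.273, 0.75] mm 26 deg 24.2
-- [433.7 217.5 341.2]
[-0.017, -0.092, 0.576, 0.0, -0.0, -0.0] mm 70 deg 0.0
-- [453.7 187.5 281.2]
[0.0, 0.0, 0.625, 0.0, 0.0, -0.0] mm 75 deg 0.0
-- [482.7 148.9 223.7]
```

View pics/w4.png

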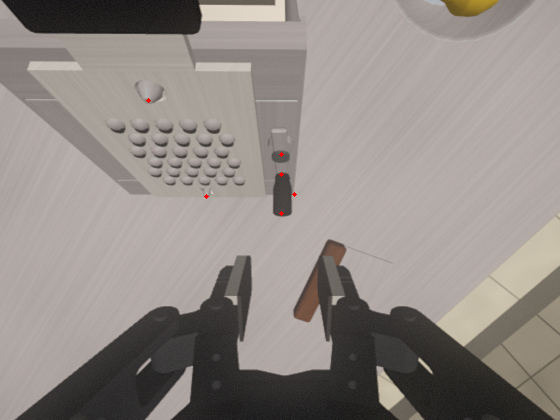

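The catch now lies along the edge, clear of the plate: knob at (282,175–213), pivot at (281,155), as predicted for 1.57. Next I'll move up and reorient for the grip.

Emit:
drive_tool --series "0.55 -0.27 -0.73 0 0 0 0.45;0.55 -0.27 -0.73 0 0 0 0.45;0.55 -0.27 -0.73 0 0 0 0.45"

```text
time_s: 6.8
eef_pos: [545.5, 136.8, 336.2]
ee_rot: [0.006, 0.445, 0.895, 0.001]
force: [0.0, -0.8, -0.0]
grip_width: 0.452
```

Emit:
drive_tool --series "0.55 -0.27 -0.73 0 0 0 0.45;0.55 -0.27 -0.73 0 0 0 0.45;0.55 -0.27 -0.73 0 0 0 0.45"

```text
time_s: 7.1
eef_pos: [477.3, 171.1, 425.8]
ee_rot: [0.008, 0.445, 0.896, 0.002]
force: [0.7, 0.1, 0.5]
grip_width: 0.452
```

Emit:
drive_tool --series "0.14 -0.02 0.16 -0.27 -0.27 0.75 0.45;0.14 -0.02 0.16 -0.27 -0.27 0.75 0.45;0.14 -0.02 0.16 -0.27 -0.27 0.75 0.45"

```text
time_s: 7.4
eef_pos: [465.2, 183.0, 404.7]
ee_rot: [0.097, 0.603, 0.791, 0.034]
force: [0.4, 0.6, -0.1]
grip_width: 0.449
```

Emit:
drive_tool --series "0.14 -0.09 0.14 -0.27 -0.27 0.75 0.45;0.14 -0.09 0.14 -0.27 -0.27 0.75 0.45;0.14 -0.09 0.14 -0.27 -0.27 0.75 0.45"

```text
time_s: 7.7
eef_pos: [453.5, 195.2, 382.7]
ee_rot: [0.183, 0.734, 0.651, 0.063]
force: [-0.2, 0.1, -0.4]
grip_width: 0.451
```

Run:
```python
from h import *
Rg=mkR(B[:,0],B[:,2]);a=bed(-132,0,3)+B[:,0]*(GD-75)
plan([(a+[-20,30,60],Rg)])
```

```text
t 7.7 J [ 0.32  0.06  1.46 -0.29  1.36  0.46] F [-0.2  0.1 -0.4] g 0.451
[0.104, -0.145, 0.116, -0.262, -0.275, 0.745] mm 26 deg 24.0
[0.055, -0.188, 0.082, -0.262, -0.275, 0.745] mm 26 deg 24.0
-- [433.7 217.5 341.2]
```

Emit:
drive_tool --series "0.1 -0.15 0.12 -0.26 -0.27 0.75 0.45;0.1 -0.15 0.12 -0.26 -0.27 0.75 0.45;0.1 -0.15 0.12 -0.26 -0.27 0.75 0.45"

```text
time_s: 8.0
eef_pos: [442.6, 205.9, 359.2]
ee_rot: [0.259, 0.832, 0.483, 0.087]
force: [-0.1, -0.1, 0.3]
grip_width: 0.448
```

Emit:
drive_tool --series "0.05 -0.19 0.08 -0.26 -0.27 0.75 0.45;0.05 -0.19 0.08 -0.26 -0.27 0.75 0.45;0.05 -0.19 0.08 -0.26 -0.27 0.75 0.45;0.05 -0.19 0.08 -0.26 -0.27 0.75 0.45"

```text
time_s: 8.4
eef_pos: [432.1, 217.3, 336.2]
ee_rot: [0.324, 0.893, 0.295, 0.107]
force: [-0.4, 0.8, -0.2]
grip_width: 0.452
```

Run:
```python
from h import *
from rig import eyes
import cv2
p=eyes.capture("wrist")
j=cv2.cvtColor(p["frame"],cv2.COLOR_RGB2BGR)
for P in [bed(-150,40,10),bed(-150,-40,10),bed(-114,40,10),bed(-114,-40,10),bed(-98,90,0),bed(-98,-90,0),bed(-74,0,14)]:
    q=proj(p,P)[0];cv2.circle(j,(int(q[0]),int(q[1])),2,(0,0,255),-1)
cv2.imwrite("pics/w5.png",j)
Rg=mkR(B[:,0],B[:,2]);a=bed(-132,0,3)+B[:,0]*(GD-75);g=bed(-132,0,3)+B[:,0]*GD
plan([(a,Rg),(g,Rg)])
```

```text
t 8.45 J [ 0.56  0.19  1.54 -0.7   1.4   1.61] F [ 0.6 -1.  -0.6] g 0.445
[-0.004, -0.063, 0.552, -0.007, 0.003, -0.003] mm 67 deg 0.2
-- [453.7 187.5 281.2]
[-0.0, 0.0, 0.625, 0.0, -0.0, 0.0] mm 75 deg 0.0
-- [482.7 148.9 223.7]
```

View pics/w5.png

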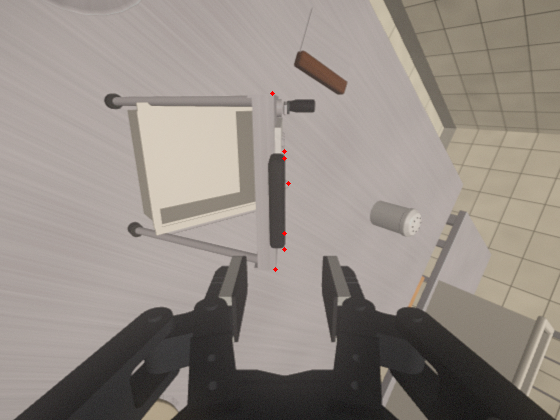

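The markers coincide with the grip (277,154–247) and the bed's top corners, so I'll go in.

Emit:
drive_tool --series "0 -0.06 0.55 0 0 0 0.45;0 -0.06 0.55 0 0 0 0.45;0 -0.06 0.55 0 0 0 0.45"

```text
time_s: 8.75
eef_pos: [454.0, 186.2, 279.5]
ee_rot: [0.323, 0.892, 0.298, 0.105]
force: [-0.4, -0.2, 1.0]
grip_width: 0.445
```

Emit:
drive_tool --series "0 0 0.3 0 0 0 0.45;0 0 0.55 0 0 0 0.45;0 0 0.62 0 0 0 0.45;0 0 0.62 0 0 0 0.45"

```text
time_s: 9.15
eef_pos: [482.3, 147.8, 222.8]
ee_rot: [0.323, 0.892, 0.298, 0.104]
force: [0.2, -0.0, -0.1]
grip_width: 0.448
```

Run:
```python
from h import *
Rg=mkR(B[:,0],B[:,2]);g=bed(-132,0,3)+B[:,0]*GD
plan([(g,Rg)])
```

```text
t 9.15 J [ 0.38  0.27  1.74 -0.78  1.08  1.67] F [ 0.2 -0.  -0.1] g 0.448
[0.008, 0.0, -0.01, -0.011, 0.011, 0.006] mm 1 deg 0.5
-- [482.7 148.9 223.7]
```

Emit:
drive_tool --series "0 0 0 -0.01 0.01 0.005 0.05;0 0 0 -0.01 0.01 0.005 0.05;0 0 0 -0.01 0.01 0.005 0.05;0 0 0 -0.01 0.01 0.005 0.05;0 0 0 -0.01 0.01 0.005 0.05" --newtons 100

```text
time_s: 9.65
eef_pos: [482.5, 148.7, 224.3]
ee_rot: [0.324, 0.891, 0.297, 0.109]
force: [-4.0, 4.2, 7.7]
grip_width: 0.152
```

Run:
```python
from h import *
from rig import telemetry
s=telemetry.sense();print(B.T@s["force"],B.T@(s["eef_pos"]-O),R.from_matrix(B.T@toolR(s["ee_rot"])@mkR(np.array([1,0,0.]),np.array([0,0,1.])).T).as_rotvec(),s["wrist_torque"])
print(s["grip_width"]*85)
```

```text
[-9.56463763 -0.7062417   0.55282037] [-113.70344596   -0.25045996    3.48723291] [ 3.89787056e-04 -8.67873017e-05  2.10105019e-03] [ 0.15734449  0.27527189 -0.14726035]
12.959988784607814
```

The plate is gripped (13 mm) with almost no side force. Now I'll lift along bed z (tool +y).

Emit:
drive_tool --series "0 0.05 0 0 0 0 0.05;0 0.1 0 0 0 0 0.05;0 0.15 0 0 0 0 0.05;0 0.2 0 0 0 0 0.05;0 0.2 0 0 0 0 0.05" --newtons 120

```text
time_s: 10.15
eef_pos: [494.0, 133.5, 240.3]
ee_rot: [0.324, 0.891, 0.297, 0.109]
force: [0.3, -0.3, -3.0]
grip_width: 0.144
```

Emit:
drive_tool --series "0 0.25 0 0 0 0 0.05;0 0.5 0 0 0 0 0.05;0 0.75 0 0 0 0 0.05;0 0.75 0 0 0 0 0.05;0 0.75 0 0 0 0 0.05"

```text
time_s: 10.65
eef_pos: [534.9, 78.1, 297.6]
ee_rot: [0.324, 0.892, 0.297, 0.109]
force: [-1.5, 0.8, -3.2]
grip_width: 0.146
```

Emit:
drive_tool --series "0 0 0 0 0 -0.25 0.05;0 0 0 0 0 -0.5 0.05;0 0 0 0 0 -0.75 0.05;0 0 0 0 0 -1 0.05;0 0 0 0 0 -1 0.05"

```text
time_s: 11.15
eef_pos: [534.2, 78.7, 296.4]
ee_rot: [0.34, 0.79, 0.509, 0.024]
force: [0.9, -1.1, -2.5]
grip_width: 0.144
```

Run:
```python
from h import *
from rig import telemetry
s=telemetry.sense();print(s["time_s"],B.T@s["force"],B.T@(s["eef_pos"]-O),s["joints"].round(2))
```

```text
11.15 [ 2.81903742  0.05214169 -0.48084325] [-113.0181004    -0.88847064  116.40712589] [ 0.21  0.22  1.61 -0.71  1.1   0.9 ]
```

Emit:
drive_tool --series "0 0 0 0 0 -0.25 0.05;0 0 0 0 0 -0.5 0.05;0 0 0 0 0 -0.75 0.05;0 0 0 0 0 -1 0.05;0 0 0 0 0 -1 0.05"

```text
time_s: 11.65
eef_pos: [533.8, 79.2, 295.7]
ee_rot: [0.336, 0.64, 0.688, -0.061]
force: [-0.4, 0.3, -2.1]
grip_width: 0.148
```

Emit:
drive_tool --series "0 0 0 0 0 -0.25 0.05;0 0 0 0 0 -0.5 0.05;0 0 0 0 0 -0.75 0.05;0 0 0 0 0 -1 0.05;0 0 0 0 0 -1 0.05"

```text
time_s: 12.15
eef_pos: [533.5, 79.4, 295.2]
ee_rot: [0.31, 0.451, 0.825, -0.141]
force: [0.8, 0.4, -2.4]
grip_width: 0.145
```

Emit:
drive_tool --series "0 0 0 0 0 -0.25 0.05;0 0 0 0 0 -0.5 0.05;0 0 0 0 0 -0.75 0.05;0 0 0 0 0 -1 0.05;0 0 0 0 0 -1 0.05"

```text
time_s: 12.65
eef_pos: [533.4, 79.6, 295.0]
ee_rot: [0.266, 0.235, 0.91, -0.213]
force: [-0.7, 0.3, -2.4]
grip_width: 0.147
```

Emit:
drive_tool --series "0 0 0 0 0 -0.25 0.05;0 0 0 0 0 -0.5 0.05;0 0 0 0 0 -0.75 0.05;0 0 0 0 0 -1 0.05;0 0 0 0 0 -1 0.05"

```text
time_s: 13.15
eef_pos: [533.3, 79.7, 294.7]
ee_rot: [0.206, 0.006, 0.94, -0.271]
force: [-0.8, -0.7, -2.8]
grip_width: 0.148
```

Emit:
drive_tool --series "0 0 0 0 0 -0.25 0.05;0 0 0 0 0 -0.5 0.05;0 0 0 0 0 -0.75 0.05;0 0 0 0 0 -1 0.05;0 0 0 0 0 -1 0.05"

```text
time_s: 13.65
eef_pos: [533.2, 79.8, 294.7]
ee_rot: [0.133, -0.224, 0.913, -0.313]
force: [-0.1, 0.2, -2.5]
grip_width: 0.145
```

Run:
```python
from h import *
Rf=mkR(B[:,0],-B[:,2])
plan([(bed(-113.7,-.25,70),Rf)])
```

```text
t 13.65 J [ 0.21  0.22  1.61 -0.71  1.1  -1.58] F [-0.1  0.2 -2.5] g 0.145
[0.052, 0.365, -0.008, 0.006, -0.003, -0.323] mm 44 deg 9.3
-- [513.1 107.9 267.1]
```

Emit:
drive_tool --series "0.05 0.1 0 0 0 -0.16 0.05;0.05 0.36 0 0 0 -0.32 0.05;0.05 0.36 0 0 0 -0.32 0.05;0.05 0.36 0 0 0 -0.32 0.05"

```text
time_s: 14.05
eef_pos: [514.0, 107.4, 266.8]
ee_rot: [0.109, -0.294, 0.893, -0.323]
force: [0.6, -0.4, -1.7]
grip_width: 0.148
```

Run:
```python
from h import *
from rig import eyes,telemetry
import cv2,pickle
s=telemetry.sense();p=eyes.capture("wrist");pickle.dump((p,s),open("w6.pkl","wb"))
j=cv2.cvtColor(p["frame"],cv2.COLOR_RGB2BGR)
Rt=toolR(s["ee_rot"]);t=s["eef_pos"]
# plate frame: x=tool z, plate z = +tool y (as gripped); grip centre 18.3 behind TCP
Rp=np.stack([Rt[:,2],-Rt[:,0],Rt[:,1]],1)
def pl(x,y,z): return t+Rp@np.array([x+113.7,y+.0,z-0.],float)   # x in plate_mid coords
print("plate mid in bed",B.T@(pl(0,0,0)-O)); 
for q in [(-90,60,-3),(-90,-60,-3),(90,60,-3),(90,-60,-3),(-74,0,-3),(74,0,-3)]:
    a=proj(p,pl(*q))[0];cv2.circle(j,(int(a[0]),int(a[1])),2,(0,0,255),-1);print(q,a.round(1))
for q in [(-74,0,14),(74,0,13),(-98,90,0),(98,-90,0),(98,90,0),(-98,-90,0)]:
    a=proj(p,bed(*q))[0];cv2.circle(j,(int(a[0]),int(a[1])),2,(0,255,0),-1)
cv2.imwrite("pics/w6.png",j)
c=cv2.imwrite("pics/w6b.png",cv2.resize(j[0:300,200:500],(600,600),interpolation=cv2.INTER_CUBIC))
plan([])
```

```text
plate mid in bed [ 0.82932628  0.08194963 70.19286321]
(-90, 60, -3) [279.4 331.4]
(-90, -60, -3) [278.4 145.3]
(90, 60, -3) [281.7 225.9]
(90, -60, -3) [281.4 122.2]
(-74, 0, -3) [279.4 236.9]
(74, 0, -3) [281.4 180.3]
t 14.1 J [ 0.27  0.23  1.67 -0.74  1.09 -1.63] F [-0.1 -0.1 -2.9] g 0.144
```

View pics/w6.png

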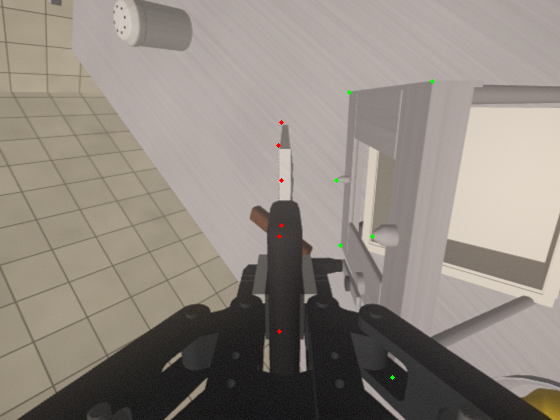

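The plate is seen edge-on at (278–292, 124–200) with the fine face towards the camera's left, away from the bed. The pins are at (374,237) and (338,180), matching the green markers. I'll quickly check the plate's edge rows against the prediction.

Run:
```python
from h import *
import pickle,cv2
p,s=pickle.load(open("w6.pkl","rb"))
g=cv2.cvtColor(p["frame"],cv2.COLOR_RGB2GRAY).astype(int)
print("cols 274..298"); 
for r in range(118,162,2): print(r,g[r,274:299].tolist())
Rt=toolR(s["ee_rot"]);t=s["eef_pos"];Rp=np.stack([Rt[:,2],-Rt[:,0],Rt[:,1]],1)
for q in [(-90,-60,-3),(-90,-60,3),(90,-60,-3),(90,-60,3)]: print(q,proj(p,t+Rp@(np.array(q,float)+[113.7,0,0])).round(1))
print((B.T@Rp).round(4).tolist())
```

```text
cols 274..298
118 [169, 168, 171, 170, 172, 173, 173, 171, 171, 171, 170, 172, 175, 174, 172, 174, 171, 170, 171, 173, 173, 175, 175, 174, 174]
120 [169, 169, 171, 170, 169, 171, 172, 174, 173, 172, 172, 172, 171, 176, 174, 173, 174, 173, 173, 170, 172, 172, 174, 172, 174]
122 [174, 172, 170, 170, 170, 171, 170, 172, 172, 175, 173, 171, 172, 171, 171, 173, 174, 174, 173, 172, 170, 169, 171, 174, 172]
124 [173, 174, 172, 172, 169, 170, 169, 172, 168, 162, 160, 162, 164, 163, 171, 173, 174, 173, 174, 173, 174, 173, 169, 169, 170]
126 [169, 171, 174, 176, 175, 170, 170, 162, 138, 115, 113, 113, 115, 128, 157, 171, 171, 170, 170, 173, 175, 175, 175, 173, 171]
128 [168, 168, 169, 172, 174, 174, 175, 162, 129, 114, 115, 116, 113, 122, 151, 176, 175, 174, 172, 172, 173, 173, 174, 176, 174]
130 [170, 170, 169, 168, 169, 171, 175, 164, 121, 115, 117, 117, 115, 117, 144, 172, 176, 176, 174, 173, 171, 173, 175, 175, 175]
132 [173, 170, 168, 169, 169, 169, 166, 150, 120, 115, 115, 115, 118, 118, 139, 171, 175, 174, 176, 176, 175, 173, 172, 172, 175]
134 [172, 171, 170, 171, 169, 169, 164, 139, 1
[... 1267 characters left out ...]
, 171, 171, 175, 188, 204, 203, 202, 200, 200, 202, 202, 201, 203, 198, 167, 141, 172, 175, 175, 171, 172, 170, 171]
156 [170, 171, 174, 173, 173, 186, 201, 204, 202, 203, 203, 201, 201, 201, 203, 197, 169, 124, 152, 172, 174, 171, 174, 174, 172]
158 [172, 171, 170, 172, 177, 187, 199, 200, 201, 202, 202, 203, 202, 202, 202, 197, 170, 125, 151, 174, 171, 173, 173, 174, 175]
160 [174, 172, 173, 171, 178, 195, 201, 201, 201, 199, 200, 200, 203, 203, 203, 198, 168, 122, 152, 173, 173, 174, 173, 173, 172]
(-90, -60, -3) [[278.4 145.3]]
(-90, -60, 3) [[289.8 145.3]]
(90, -60, -3) [[281.4 122.2]]
(90, -60, 3) [[287.  122.2]]
[[1.0, 0.0007, -0.0031], [-0.0007, 1.0, 0.0073], [-0.0031, 0.0073, -1.0]]
```

The plate is about 2 px (2–3 mm) off towards bed +y compared with the tool-based prediction. I'll lower it to just above the pins and compare plate and pins directly in one close crop.

Emit:
drive_tool --series "0 0.12 0 0 0 0 0.05;0 0.25 0 0 0 0 0.05;0 0.35 0 0 0 0 0.05;0 0.35 0 0 0 0 0.05;0 0.35 0 0 0 0 0.05"

```text
time_s: 14.6
eef_pos: [495.7, 132.8, 241.0]
ee_rot: [0.109, -0.294, 0.893, -0.323]
force: [1.0, 0.2, -2.5]
grip_width: 0.145
```

Run:
```python
from h import *
from rig import eyes,telemetry
import cv2,pickle
s=telemetry.sense();p=eyes.capture("wrist");pickle.dump((p,s),open("w7.pkl","wb"))
Rt=toolR(s["ee_rot"]);t=s["eef_pos"];Rp=np.stack([Rt[:,2],-Rt[:,0],Rt[:,1]],1)
print("tcp bed",B.T@(t-O))
for q in [(-90,-60,-3),(-90,-60,3),(90,-60,-3),(90,-60,3)]: print(q,proj(p,t+Rp@(np.array(q,float)+[113.7,0,0])).round(1))
x0,y0,S=255,95,5
j=cv2.cvtColor(p["frame"],cv2.COLOR_RGB2BGR)[y0:y0+120,x0:x0+130]
j=cv2.resize(j,None,fx=S,fy=S,interpolation=cv2.INTER_CUBIC)
for q in [(-74,7,4),(-74,-7,4),(-74,0,14),(74,4,4),(74,-4,4),(74,0,13),(98,-90,0),(-98,-90,0)]:
    a=proj(p,bed(*q))[0];print(q,a.round(1));a=(a-[x0,y0]+.5)*S;cv2.circle(j,(int(a[0]),int(a[1])),3,(0,255,0),-1)
cv2.imwrite("pics/w7.png",j)
```

```text
tcp bed [-113.25426294    0.74445174   29.90601169]
(-90, -60, -3) [[278.4 145.3]]
(-90, -60, 3) [[289.7 145.3]]
(90, -60, -3) [[281.4 122.2]]
(90, -60, 3) [[287.  122.2]]
(-74, 7, 4) [324.3 245.7]
(-74, -7, 4) [325.  225.5]
(-74, 0, 14) [308.9 235.9]
(74, 4, 4) [307.6 183.1]
(74, -4, 4) [307.7 175.9]
(74, 0, 13) [299.4 179.6]
(98, -90, 0) [311.2  91.6]
(-98, -90, 0) [346.  81.]
```

View pics/w7.png

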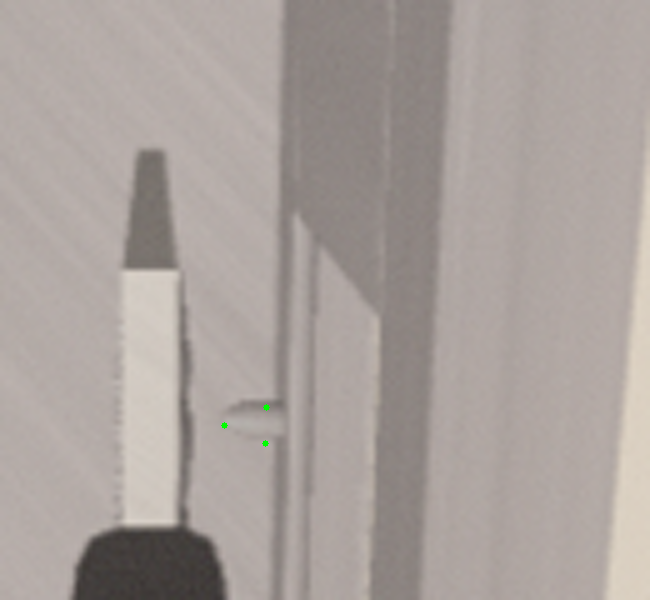

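The crop shows the fine teeth on the outer (left) side and the coarse teeth facing the bed. The thin pin (218–285, 400–437) lies about 1.2 px above its marker, while the plate is about 3 px below its prediction, so the plate needs to go to bed −y. I'll measure the thick pin numerically.

Run:
```python
from h import *
import pickle,cv2
p,s=pickle.load(open("w7.pkl","rb"))
g=cv2.cvtColor(p["frame"],cv2.COLOR_RGB2GRAY).astype(int)
for r in range(216,262,2): print(r,g[r,300:350:2].tolist())
print("thin")
for r in range(168,192): print(r,g[r,296:314].tolist())
```

```text
216 [124, 174, 173, 171, 162, 137, 173, 160, 147, 167, 169, 166, 166, 172, 172, 132, 135, 134, 135, 143, 166, 168, 165, 167, 168]
218 [102, 174, 174, 173, 165, 133, 172, 161, 147, 167, 170, 167, 166, 173, 169, 132, 132, 134, 133, 142, 166, 170, 165, 167, 169]
220 [88, 173, 175, 174, 164, 131, 174, 158, 146, 169, 168, 167, 165, 174, 156, 131, 136, 134, 131, 145, 165, 168, 166, 167, 167]
222 [71, 175, 175, 173, 167, 130, 141, 112, 148, 166, 168, 168, 166, 173, 163, 133, 131, 136, 133, 146, 165, 167, 166, 167, 167]
224 [64, 175, 173, 176, 166, 131, 120, 93, 116, 109, 111, 109, 110, 108, 104, 108, 129, 136, 132, 146, 165, 167, 167, 167, 167]
226 [60, 144, 177, 175, 167, 133, 126, 93, 102, 114, 114, 115, 110, 107, 108, 110, 130, 133, 130, 150, 165, 167, 166, 168, 168]
228 [56, 141, 174, 176, 164, 129, 113, 114, 125, 134, 135, 132, 131, 128, 127, 124, 129, 135, 134, 150, 166, 166, 166, 166, 166]
230 [51, 122, 174, 175, 162, 117, 128, 144, 147, 149, 148, 147, 144, 145, 139, 137, 135, 134, 131, 153, 166, 165, 166, 168, 167]
232 [55, 122, 175, 173, 164, 148, 152, 154, 155, 158, 159, 158, 155,
[... 3419 characters left out ...]
 169, 172, 164, 136, 137, 149, 175]
185 [175, 174, 173, 172, 171, 172, 171, 169, 170, 170, 168, 169, 170, 162, 136, 133, 146, 171]
186 [173, 176, 173, 173, 171, 171, 172, 171, 170, 169, 168, 168, 168, 160, 136, 133, 147, 172]
187 [173, 172, 174, 175, 173, 172, 171, 172, 172, 172, 169, 168, 170, 161, 136, 135, 147, 172]
188 [171, 174, 176, 174, 175, 172, 172, 172, 171, 170, 170, 170, 168, 154, 136, 133, 149, 170]
189 [174, 172, 171, 174, 173, 174, 173, 172, 171, 171, 170, 171, 167, 156, 134, 133, 149, 168]
190 [174, 172, 174, 174, 174, 174, 174, 173, 172, 173, 172, 170, 168, 155, 136, 134, 148, 169]
191 [172, 174, 175, 172, 173, 174, 175, 173, 171, 172, 173, 171, 168, 153, 137, 134, 149, 170]
```

```bash
cat >> h.py <<'E'
def flip(yaw): return B@R.from_rotvec([0,0,yaw]).as_matrix()@B.T@mkR(B[:,0],-B[:,2])
def tb():
    from rig import telemetry
    s=telemetry.sense();print("bed F",(B.T@s["force"]).round(1),"tcp",(B.T@(s["eef_pos"]-O)).round(2),"rv",R.from_matrix(B.T@toolR(s["ee_rot"])@flip(0).T@B).as_rotvec().round(4),"M",s["wrist_torque"].round(2),s["time_s"])
E
python3 - <<'E'
from h import *
tb();plan([(bed(-113.7,-2.5,19),flip(-.0055)),(bed(-113.7,-2.5,10),flip(-.0055))])
E
```

```text
bed F [ 2.6  0.5 -2.4] tcp [-113.28    0.75   30.07] rv [0.0088 0.0021 0.0002] M [ 0.58  0.41 -0.05] 14.65
t 14.65 J [ 0.34  0.25  1.71 -0.77  1.08 -1.52] F [ 0.3  0.4 -3.5] g 0.149
[0.028, 0.092, -0.003, 0.004, 0.011, -0.018] mm 12 deg 0.6
-- [487.9 137.8 234.3]
[-0.0, 0.075, 0.0, 0.0, -0.0, 0.0] mm 9 deg 0.0
-- [483.7 143.3 228.5]
```

Emit:
drive_tool --series "0.028 0.03 0 0.004 0.011 -0.018 0.05;0.028 0.06 0 0.004 0.011 -0.018 0.05;0.028 0.09 0 0.004 0.011 -0.018 0.05;0.028 0.09 0 0.004 0.011 -0.018 0.05;0.028 0.09 0 0.004 0.011 -0.018 0.05"

```text
time_s: 15.15
eef_pos: [488.1, 137.6, 234.1]
ee_rot: [0.106, -0.297, 0.892, -0.325]
force: [0.3, -0.7, -2.3]
grip_width: 0.148
```

Run:
```python
from h import *
from rig import eyes
import pickle,cv2
p=eyes.capture("wrist");g=cv2.cvtColor(p["frame"],cv2.COLOR_RGB2GRAY).astype(int)
tb()
for q in [(-74,7,4),(-74,-7,4),(74,4,4),(74,-4,4)]:print(q,proj(p,bed(*q))[0].round(1))
for r in (122,123,124,125,126,127,128,145,146,147,148,149,150): print(r,g[r,282:292:2].tolist())
# pin edges: vertical profile just left of the bed, thin and thick
print("thin rows170-186 cols290-302 step2",[g[r,288:304:2].tolist() for r in range(172,188)])
print("thick",[(r,g[r,300:322:3].tolist()) for r in range(220,250,1)])
plan([(bed(-113.7,-2.5,10),flip(-.0055))])
```

```text
bed F [ 2.2 -0.1 -1.6] tcp [-113.35   -2.44   19.29] rv [-0.0002  0.0001 -0.0051] M [ 0.6   0.46 -0.01] 15.2
(-74, 7, 4) [307.6 250.8]
(-74, -7, 4) [308.1 230.8]
(74, 4, 4) [298.1 187. ]
(74, -4, 4) [298.2 179.9]
122 [178, 177, 176, 175, 177]
123 [176, 177, 176, 177, 176]
124 [172, 165, 164, 174, 176]
125 [151, 126, 124, 168, 176]
126 [140, 114, 117, 159, 175]
127 [131, 113, 117, 158, 176]
128 [129, 115, 116, 157, 176]
145 [119, 121, 117, 117, 159]
146 [118, 116, 118, 117, 161]
147 [113, 117, 113, 117, 151]
148 [131, 128, 130, 130, 145]
149 [200, 199, 198, 198, 168]
150 [207, 206, 205, 204, 174]
thin rows170-186 cols290-302 step2 [[205, 177, 145, 177, 175, 175, 164, 146], [204, 176, 143, 177, 174, 175, 165, 149], [204, 171, 144, 176, 177, 173, 167, 150], [204, 170, 133, 178, 176, 172, 166, 151], [205, 169, 136, 176, 177, 175, 166, 149], [203, 172, 120, 177, 174, 178, 166, 151], [201, 172, 110, 175, 177, 177, 165, 151], [201, 171, 107, 143, 138, 137, 128, 146], [204, 174, 107, 139, 138, 133, 129, 149], [204, 175, 106, 153, 154, 153, 149, 155], [204, 177, 112, 167, 168, 166, 161, 158],
[... 1102 characters left out ...]
7, 153, 138, 146, 165]), (239, [55, 167, 163, 161, 158, 141, 144, 164]), (240, [53, 169, 165, 162, 162, 142, 146, 165]), (241, [51, 173, 169, 165, 162, 143, 145, 164]), (242, [55, 174, 171, 170, 166, 142, 145, 164]), (243, [53, 179, 174, 171, 169, 147, 143, 164]), (244, [52, 180, 176, 174, 172, 146, 150, 164]), (245, [53, 180, 176, 174, 172, 149, 147, 165]), (246, [47, 177, 174, 173, 171, 146, 148, 165]), (247, [58, 173, 170, 170, 166, 140, 148, 163]), (248, [51, 169, 168, 167, 165, 142, 150, 164]), (249, [56, 163, 163, 162, 162, 138, 149, 163])]
t 15.2 J [ 0.36  0.26  1.73 -0.78  1.08 -1.5 ] F [ 0.  -0.2 -2.7] g 0.148
[0.0, 0.077, -0.003, 0.0, 0.001, 0.0] mm 9 deg 0.0
-- [483.7 143.3 228.5]
```

Plate openings and pins now match in the image (thin: 182.7 vs 182.5, thick: 239.5 vs 239.5). Lowering onto the pins.

Emit:
drive_tool --series "0 0.02 0 0 0 0 0.05;0 0.04 0 0 0 0 0.05;0 0.06 0 0 0 0 0.05;0 0.075 0 0 0 0 0.05;0 0.075 0 0 0 0 0.05"

```text
time_s: 15.7
eef_pos: [484.0, 143.3, 228.7]
ee_rot: [0.106, -0.297, 0.892, -0.325]
force: [-2.4, 1.9, 0.3]
grip_width: 0.144
```

Run:
```python
from h import *
tb()
```

```text
bed F [-2.1 -0.8 -2.1] tcp [-113.69   -2.33   10.2 ] rv [-0.      0.     -0.0046] M [ 0.54  0.53 -0.09] 15.7
```

Emit:
drive_tool --series "0 0.015 0 0 0 0 0.05;0 0.03 0 0 0 0 0.05;0 0.045 0 0 0 0 0.05;0 0.055 0 0 0 0 0.05;0 0.055 0 0 0 0 0.05"

```text
time_s: 16.2
eef_pos: [480.9, 147.5, 224.6]
ee_rot: [0.106, -0.297, 0.892, -0.325]
force: [-2.7, 0.9, 4.3]
grip_width: 0.149
```

Run:
```python
from h import *
tb()
```

```text
bed F [-4.8 -1.6  1. ] tcp [-113.9    -2.23    3.63] rv [-0.     -0.0002 -0.0042] M [ 0.02  0.31 -0.19] 16.2
```

Emit:
drive_tool --series "0 0.005 0 0 0 0 0.05;0 0.012 0 0 0 0 0.05;0 0.018 0 0 0 0 0.05;0 0.018 0 0 0 0 0.05"

```text
time_s: 16.6
eef_pos: [480.7, 147.9, 224.3]
ee_rot: [0.107, -0.296, 0.891, -0.327]
force: [0.9, -6.6, 6.6]
grip_width: 0.145
```

Run:
```python
from h import *
tb()
```

```text
bed F [-1.3 -3.3  8.7] tcp [-114.     -2.19    3.08] rv [ 0.0005 -0.0033 -0.0045] M [-1.28 -0.52 -0.33] 16.6
```

Firm contact at seated height (z≈3.1). Release and back out along the slope.

Emit:
drive_tool --series "0 0 0 0 0 0 0.45;0 0 0 0 0 0 0.45;0 0 0 0 0 0 0.45;0 0 0 0 0 0 0.45"

```text
time_s: 17.0
eef_pos: [480.6, 148.0, 224.0]
ee_rot: [0.107, -0.296, 0.891, -0.326]
force: [-0.2, 1.0, -0.1]
grip_width: 0.448
```

Emit:
drive_tool --series "0 0 -0.3 0 0 0 0.45;0 0 -0.6 0 0 0 0.45;0 0 -0.95 0 0 0 0.45;0 0 -0.95 0 0 0 0.45"

```text
time_s: 17.4
eef_pos: [436.6, 209.6, 314.9]
ee_rot: [0.11, -0.297, 0.891, -0.325]
force: [0.6, -0.6, 0.1]
grip_width: 0.448
```

Run:
```python
from h import *
tb()
# to vertical knob pose (Rk or its half-turn), via high waypoint
s=[Rk,Rk@np.diag([-1,-1,1.])]
for r in s[:1]: plan([(np.array([470,190,410.]),r),(np.array([540,100,400.]),r)])
```

```text
bed F [0.5 0.1 0.7] tcp [-232.11   -0.4     3.3 ] rv [ 0.0023 -0.0035  0.003 ] M [0.22 0.21 0.02] 17.4
t 17.4 J [ 0.55  0.19  1.59 -0.72  1.34 -1.5 ] F [ 0.6 -0.6  0.1] g 0.448
[-0.032, -0.185, -0.103, -0.273, 0.276, 0.75] mm 26 deg 24.2
[-0.078, -0.147, -0.134, -0.273, 0.276, 0.75] mm 26 deg 24.2
[-0.103, -0.092, -0.163, -0.273, 0.276, 0.75] mm 26 deg 24.2
[-0.102, -0.029, -0.186, -0.273, 0.276, 0.75] mm 26 deg 24.2
-- [470. 190. 410.]
[-0.95, 0.016, 0.083, 0.0, -0.0, 0.0] mm 114 deg 0.0
-- [540. 100. 400.]
```

Emit:
drive_tool --series "-0.03 -0.18 -0.1 -0.27 0.275 0.75 0.4;-0.03 -0.18 -0.1 -0.27 0.275 0.75 0.4;-0.03 -0.18 -0.1 -0.27 0.275 0.75 0.4;-0.03 -0.18 -0.1 -0.27 0.275 0.75 0.4"

```text
time_s: 17.8
eef_pos: [445.5, 204.0, 337.5]
ee_rot: [0.088, -0.108, 0.956, -0.258]
force: [0.1, -0.1, -0.2]
grip_width: 0.399
```

Emit:
drive_tool --series "-0.08 -0.15 -0.13 -0.27 0.275 0.75 0.4;-0.08 -0.15 -0.13 -0.27 0.275 0.75 0.4;-0.08 -0.15 -0.13 -0.27 0.275 0.75 0.4;-0.08 -0.15 -0.13 -0.27 0.275 0.75 0.4"

```text
time_s: 18.2
eef_pos: [454.6, 197.8, 360.6]
ee_rot: [0.061, 0.084, 0.978, -0.18]
force: [0.3, -0.0, 0.2]
grip_width: 0.399
```

Emit:
drive_tool --series "-0.1 -0.09 -0.16 -0.27 0.275 0.75 0.4;-0.1 -0.09 -0.16 -0.27 0.275 0.75 0.4;-0.1 -0.09 -0.16 -0.27 0.275 0.75 0.4;-0.1 -0.09 -0.16 -0.27 0.275 0.75 0.4"

```text
time_s: 18.6
eef_pos: [462.7, 192.4, 383.4]
ee_rot: [0.032, 0.271, 0.957, -0.094]
force: [0.1, -0.1, 0.3]
grip_width: 0.396
```

Emit:
drive_tool --series "-0.1 -0.03 -0.18 -0.27 0.275 0.75 0.4;-0.1 -0.03 -0.18 -0.27 0.275 0.75 0.4;-0.1 -0.03 -0.18 -0.27 0.275 0.75 0.4;-0.1 -0.03 -0.18 -0.27 0.275 0.75 0.4"

```text
time_s: 19.0
eef_pos: [470.5, 187.0, 406.0]
ee_rot: [0.002, 0.446, 0.895, -0.004]
force: [0.2, 0.7, 0.7]
grip_width: 0.401
```

Emit:
drive_tool --series "-0.95 0 0.08 0 0 0 0.4;-0.95 0 0.08 0 0 0 0.4;-0.95 0 0.08 0 0 0 0.4;-0.95 0 0.08 0 0 0 0.4"

```text
time_s: 19.4
eef_pos: [539.7, 94.9, 395.8]
ee_rot: [0.002, 0.445, 0.896, -0.006]
force: [-0.6, 0.5, 0.2]
grip_width: 0.404
```

Run:
```python
from h import *
from rig import eyes
import cv2,pickle
p=eyes.capture("wrist");pickle.dump(p,open("w8.pkl","wb"))
j=cv2.cvtColor(p["frame"],cv2.COLOR_RGB2BGR)
c=cv2.resize(j[100:310,150:430],(784,588),interpolation=cv2.INTER_CUBIC)
for P in [bed(-90,60,6),bed(-90,-60,6),bed(90,60,6),bed(90,-60,6),bed(-74,0,14),bed(74,0,13)]:
    q=(proj(p,P)[0]-[150,100])*2.8;cv2.circle(c,(int(q[0]),int(q[1])),2,(0,0,255),-1)
cv2.imwrite("pics/w8.png",c)
plan([(kt(1.57)+[0,0,100],Rk),(kt(1.57),Rk)])
```

```text
t 19.45 J [-0.03  0.32  1.07 -0.01  1.75 -0.68] F [-0.3  0.1  0. ] g 0.399
[-0.158, 0.266, 0.731, -0.008, 0.008, 0.006] mm 95 deg 0.4
[-0.16, 0.263, 0.731, -0.008, 0.008, 0.006] mm 95 deg 0.4
-- [612.5 102.6 220.9]
[0.0, 0.0, 0.833, -0.0, 0.0, 0.0] mm 100 deg 0.0
-- [612.5 102.6 120.9]
```

View pics/w8.png

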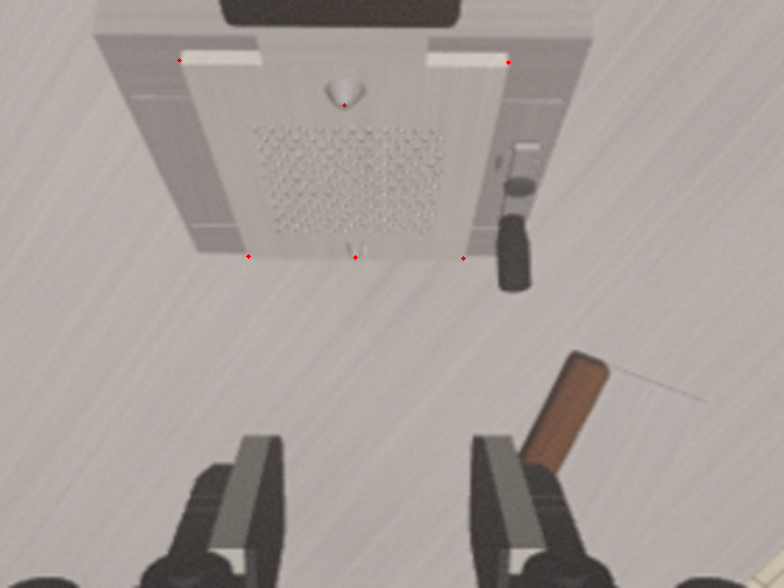

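The plate lies flat with the fine teeth out, its corners on the markers and both pins standing through. The knob is at (514,215–290). I'll go back to the knob and close the catch.

Emit:
drive_tool --series "-0.16 0.26 0.73 0 0.01 0 0.4;-0.16 0.26 0.73 0 0.01 0 0.4;-0.16 0.26 0.73 0 0.01 0 0.4"

```text
time_s: 19.75
eef_pos: [573.8, 100.3, 303.5]
ee_rot: [-0.005, 0.442, 0.897, -0.007]
force: [-0.2, 0.5, -0.6]
grip_width: 0.399
```

Emit:
drive_tool --series "-0.16 0.26 0.6 0 0 0 0.4;-0.16 0.26 0.6 0 0 0 0.4;-0.16 0.26 0.6 0 0 0 0.4;-0.16 0.26 0.6 0 0 0 0.4"

```text
time_s: 20.15
eef_pos: [609.0, 104.3, 233.9]
ee_rot: [-0.004, 0.441, 0.897, -0.007]
force: [0.8, -0.4, -0.1]
grip_width: 0.4
```

Run:
```python
from h import *
plan([(kt(1.57)-1.5*B[:,1]+[0,0,4],Rk)])
```

```text
t 20.15 J [-0.02  0.53  1.17 -0.01  1.45 -0.67] F [ 0.8 -0.4 -0.1] g 0.4
[-0.029, 0.015, 0.908, -0.03, -0.001, 0.025] mm 109 deg 1.1
-- [611.3 101.7 124.9]
```

Emit:
drive_tool --series "-0.03 0.015 0.4 -0.03 0 0.025 0.4;-0.03 0.015 0.75 -0.03 0 0.025 0.4;-0.03 0.015 0.9 -0.03 0 0.025 0.4;-0.03 0.015 0.9 -0.03 0 0.025 0.4"

```text
time_s: 20.55
eef_pos: [610.8, 101.8, 126.9]
ee_rot: [-0.0, 0.447, 0.895, -0.0]
force: [-0.8, -0.0, 1.0]
grip_width: 0.397
```

Emit:
drive_tool --series "0 0 0 0 0 0 0.1;0 0 0 0 0 0 0.1;0 0 0 0 0 0 0.1;0 0 0 0 0 0 0.1" --newtons 25

```text
time_s: 20.95
eef_pos: [612.1, 102.1, 130.6]
ee_rot: [0.002, 0.446, 0.895, 0.001]
force: [-1.1, 0.6, 9.0]
grip_width: 0.172
```

Run:
```python
from h import *
from rig import telemetry
s=telemetry.sense();Rc=toolR(s["ee_rot"]);print((B.T@s["force"]).round(1));plan([])
for a in(1.4,1.25,1.1,.95,.8,.65,.5,.35,.2,.05,0,-.03):
    print(a,(Rc.T@(kt(a)-kt(1.57))/120).round(3))
```

```text
[-7.6 -0.6  4.9]
t 20.95 J [-0.02  0.61  1.32  0.    1.21 -0.67] F [-1.1  0.6  9. ] g 0.172
1.4 [ 0.003  0.049 -0.003]
1.25 [ 0.009  0.092 -0.011]
1.1 [ 0.02   0.132 -0.024]
0.95 [ 0.035  0.17  -0.041]
0.8 [ 0.053  0.203 -0.062]
0.65 [ 0.073  0.232 -0.087]
0.5 [ 0.097  0.256 -0.115]
0.35 [ 0.122  0.275 -0.146]
0.2 [ 0.149  0.287 -0.178]
0.05 [ 0.177  0.292 -0.212]
0 [ 0.186  0.293 -0.223]
-0.03 [ 0.192  0.293 -0.229]
```

Emit:
drive_tool --series "0.003 0.05 -0.003 0 0 0 0.1;0.01 0.09 -0.01 0 0 0 0.1;0.02 0.13 -0.025 0 0 0 0.1;0.035 0.17 -0.04 0 0 0 0.1;0.055 0.2 -0.06 0 0 0 0.1;0.075 0.23 -0.085 0 0 0 0.1;0.1 0.255 -0.115 0 0 0 0.1;0.12 0.275 -0.145 0 0 0 0.1;0.15 0.285 -0.18 0 0 0 0.1;0.175 0.29 -0.21 0 0 0 0.1;0.185 0.29 -0.22 0 0 0 0.1;0.185 0.29 -0.22 0 0 0 0.1"

```text
time_s: 22.15
eef_pos: [625.8, 140.2, 157.8]
ee_rot: [0.002, 0.446, 0.895, 0.0]
force: [-4.5, -3.0, -4.4]
grip_width: 0.178
```

Run:
```python
from h import *
tb();print(B.T@(kt(0)-O),B.T@(kt(.1)-O))
```

```text
bed F [ 3.2 -5.4 -3.1] tcp [ -3.09 109.28  31.75] rv [ 1.5005  0.546  -0.5417] M [-0.45  0.54  0.03] 22.15
[  4.32503109 111.          24.9798717 ] [  7.81920067 110.82514578  24.9798717 ]
```

Emit:
drive_tool --series "0 0 0 0 0 0 0.4;0 0 0 0 0 0 0.4;0 0 0 0 0 0 0.4"

```text
time_s: 22.45
eef_pos: [626.2, 140.4, 158.9]
ee_rot: [0.003, 0.446, 0.895, 0.001]
force: [-0.1, -0.5, -0.5]
grip_width: 0.398
```

Emit:
drive_tool --series "0 0 -0.4 0 0 0 0.4;0 0 -0.8 0 0 0 0.4;0 0 -1 0 0 0 0.4;0 0 -1 0 0 0 0.4"

```text
time_s: 22.85
eef_pos: [626.6, 140.7, 283.8]
ee_rot: [0.006, 0.446, 0.895, 0.003]
force: [0.7, -0.7, -1.0]
grip_width: 0.401
```

Run:
```python
from h import *
from rig import eyes,nets
import cv2,pickle
p=eyes.capture("wrist");pickle.dump(p,open("w9.pkl","wb"))
j=cv2.cvtColor(p["frame"],cv2.COLOR_RGB2BGR)
x0,y0,S=40,20,3
c=cv2.resize(j[y0:y0+200,x0:x0+265],None,fx=S,fy=S,interpolation=cv2.INTER_CUBIC)
for a,col in((0,(0,0,255)),(.2,(255,0,0))):
  for P in [knob(a,48),knob(a,12),bed(-10-31*np.sin(a),76-31*np.cos(a),12)]:
    q=proj(p,P)[0];print(a,q.round());q=(q-[x0,y0])*S;cv2.circle(c,(int(q[0]),int(q[1])),3,col,-1)
for P in [bed(-90,60,6),bed(90,60,6),bed(90,-60,6),bed(98,90,0),bed(-10,76,12)]:
    q=(proj(p,P)[0]-[x0,y0])*S;cv2.circle(c,(int(q[0]),int(q[1])),3,(0,255,0),-1)
cv2.imwrite("pics/w9.png",c);plan([])
print(nets.spot_in("catch_knob",p)[:2])
```

```text
0 [283. 211.]
0 [283. 173.]
0 [209. 173.]
0.2 [282. 213.]
0.2 [282. 177.]
0.2 [208. 170.]
t 22.9 J [ 0.04  0.55  1.01 -0.    1.56 -0.61] F [-0.7  0.2 -0.1] g 0.405
[{'rect': [208.8, 167.2, 294.4, 214.4], 'confidence': 0.87}]
```

View pics/w9.png

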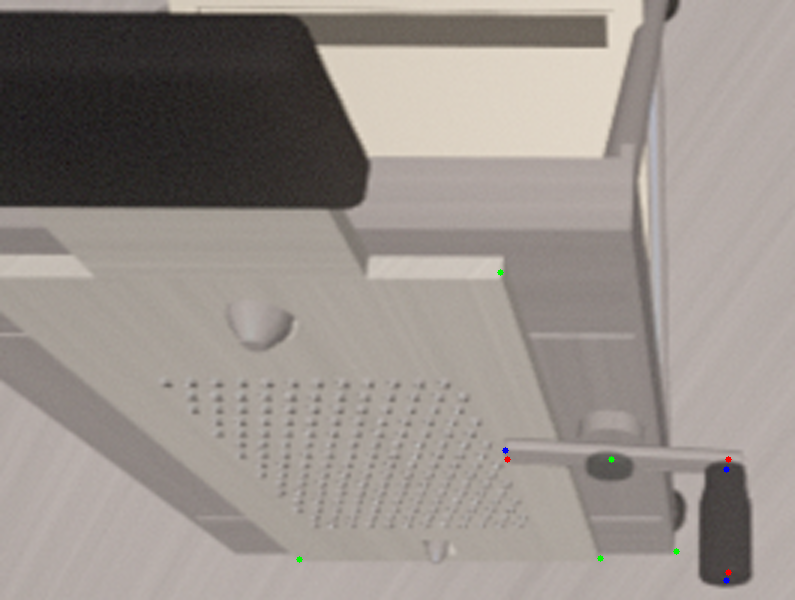

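The fine face is out with both pins through. The catch finger reaches over the plate's edge, from nose (507,451) to knob (728,461), at about 0.1 rad, inside its starting range. The gripper is clear, so I'll hand in.

```bash
python3 -c "
from rig import ctrl;print(ctrl.finish_job())"
```

```text
the job is handed in; nothing more can be done
None
```

The job is handed in at about 23 s of robot time. I swung the catch aside, lifted the plate off along the bed normal, rolled it half a turn in the gripper and lowered it over both pins. I then released it and swung the catch back across the edge.

- **Plate:** it went onto the pins with only a few newtons, then met firm contact (8.7 N) at seated height, about 3 mm out from the bed. After release the pictures showed the fine teeth outward, the grip at the top, the corners at their predicted seated places and both pins standing through.
- **Catch:** the last picture shows its nose over the plate's +y edge at roughly 0.1 rad, not exactly 0. That is within its stated starting range, so I left it there.
- **Disagreements:** a wrist picture before lowering showed the plate about 3–4 mm off across the slope relative to the pins, which I corrected first. The camera fits for the bed also disagreed by about 5 mm between the top and wrist views, and by up to 14 mm for the scene view.
- **Bystanders:** I saw no contact with any of them, but I did not measure their positions afterwards.

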